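# Stagger washed topping trays so that air gets in

### The arm

A 6-joint arm with a two-finger parallel gripper is mounted at the origin on the work surface. World frame = base frame: x ahead of the robot, y to its left, z up, the work surface at z = 0. Lengths are in mm, angles in rad, forces in N, time in s.
With the tool pointing down it reaches from about 325 to 900 mm from the base axis. Payload 6.1 kg.
Tool frame: the origin (TCP) lies on the front face of the gripper's body, between the roots of the fingers; the fingertips stand ctrl.tips_ahead ahead of it and the grasp point (between the pads) lies 54 mm ahead of it (ctrl.tips_ahead is the distance from the TCP to the fingertips, in mm); z points along the fingers, y is the line along which they close (so a half turn about z gives the same grasp; the last joint's range is limited). The gripper opens to 85 mm and grips with 20 to 120 N. Pads are 22 mm wide; open, the fingers measure 114 mm over their backs; the gripper's body (76 mm by 85 mm) begins 54 mm behind the grasp point. The pads swing forward as they close: fully open they stand 13 mm farther back than shut.
Start: joints at [-1.472, 0.22, 1.526, -0, 1.395, -0.126], TCP at [139.313, -609.269, 303.9] pointing down, gripper open.
Joint ranges: [-2.98, 2.98], [-0.91, 2.08], [0.09, 2.57], [-1.24, 4.39], [0.2, 2.65], [-2.68, 2.68]. Speed limits (rad/s): [2.57, 2.57, 3.01, 3.14, 3.14, 3.14].

### API

Orientations are given as a rotation vector (axis times angle).
In Python, from station import ctrl gives the robot as it stands. Calls block until the motion is done:
- ctrl.move_pose(position, orientation): joint-space move of the TCP to a pose.
- ctrl.move_straight(position, speed=150, orientation=None): straight line of the TCP; orientation=None keeps the orientation; speed is the mean speed in mm/s.
- ctrl.set_joints(angles): joint-space move.
- ctrl.grip(opening, force=None): finger opening in mm; force is the grip in N (None keeps the last); returns when the fingers have stopped.
- ctrl.sleep(seconds).
- ctrl.ik(position, orientation): joint angles nearest the present ones, or None.
- ctrl.sense(): the state.
- ctrl.capture(name): name is "side" or "top" or "wrist"; returns a dict with "color" (384x512x3 uint8, red, green, blue), "K" (3x3 intrinsics, pixels), "origin" and "orientation" of the camera in the world. Camera axes: x right, y down, z forward; pixel columns grow to the right and rows downward; lengths in mm; the calibration is good to about 2 mm. A picture is of the moment at which its call begins. There is no depth.
A pose or a line that the arm cannot do raises ctrl.MotionError and nothing moves.
- ctrl.finish_job(): hands the job in; it is judged then, once.
The state is a dict: "time_s": time; "qpos": joint angles; "joint_velocities": joint speeds; "effort": joint torques, N m; "position": TCP position; "tcp_rot": TCP orientation; "contact_force": force on the tool from outside, world axes, zero at the start; "torque": the same for the moment, N m; "opening": finger opening in mm; "gripper_force": force on a finger pad.
Only numpy, scipy, OpenCV 4.12 (cv2) and the standard library are available. Lean on these libraries where they do the work, as an engineer would, in place of code of your own. Each camera call takes 0.05 s, during which the arm holds its last target. There are 200 camera calls.

### The job

The washed pizza-topping trays must dry with air getting into each. Set the green tray on top of the white tray, in line with it but shifted lengthwise by about 30 mm (towards either end), then set the red tray on the green one, shifted back by as much so that it is straight above the white tray, each resting level on the rim below. Leave the white tray and the blue tray standing where they are.

Things in the scene. Friction and masses are not known exactly. Their poses are not given: they have to be found in the camera images.
- white_tray_c (a point): White two-compartment tray, loose, 130 to 210 g, 150 x 100 x 56 mm high (all in mm); 12 wide flat rim; body below it 134 x 84, walls and floor 4, flat underside. A 10 thick dividing wall across the middle, flush with the rim, is the handle: pinch it from above, a finger in each 58 x 76 compartment. Point: tray centre, 28 above the underside; x along its length, y along the divider, z up. Bottom of the stack; stays
- green_tray_c (a point): Green two-compartment tray, loose, 130 to 210 g, 150 x 100 x 56 mm high (all in mm); 12 wide flat rim; body below it 134 x 84, walls and floor 4, flat underside. A 10 thick dividing wall across the middle, flush with the rim, is the handle: pinch it from above, a finger in each 58 x 76 compartment. Point: tray centre, 28 above the underside; x along its length, y along the divider, z up. Goes second
- red_tray_c (a point): Red two-compartment tray, loose, 130 to 210 g, 150 x 100 x 56 mm high (all in mm); 12 wide flat rim; body below it 134 x 84, walls and floor 4, flat underside. A 10 thick dividing wall across the middle, flush with the rim, is the handle: pinch it from above, a finger in each 58 x 76 compartment. Point: tray centre, 28 above the underside; x along its length, y along the divider, z up. Goes on top
- blue_tray_c (a point): Blue two-compartment tray, loose, 130 to 210 g, 150 x 100 x 56 mm high (all in mm); 12 wide flat rim; body below it 134 x 84, walls and floor 4, flat underside. A 10 thick dividing wall across the middle, flush with the rim, is the handle: pinch it from above, a finger in each 58 x 76 compartment. Point: tray centre, 28 above the underside; x along its length, y along the divider, z up. Not needed: leave it
Not all that is in view belongs to the job. What is shaped like the part that bears green_tray_c but pink is not meant.

How it is judged (in metres and radians):
On the way, in this order (a step that is already met when the one before it is completed fails the run):
1. the green tray rests on the white one, let go, shifted 15 to 45 mm lengthwise ((x of green_tray_c in the frame of white_tray_c between 0.015 and 0.045 m or x of green_tray_c in the frame of white_tray_c between -0.045 and -0.015 m) and y of green_tray_c in the frame of white_tray_c between -0.018 and 0.018 m and z of green_tray_c in the frame of white_tray_c between 0.05 and 0.062 m and angle between the x axis of green_tray_c and the x axis of white_tray_c, either way round below 0.2 rad and angle between green_tray_c's own z axis and vertical below 0.1 rad and contact force between green_tray and white_tray above 0.2 N and linear speed of green_tray below 0.03 m/s and contact force between green_tray and the fingers below 0.1 N), for 0.2 s.
2. the red tray rests on the green one, let go, back above the white one ((x of red_tray_c in the frame of green_tray_c between 0.015 and 0.045 m or x of red_tray_c in the frame of green_tray_c between -0.045 and -0.015 m) and y of red_tray_c in the frame of green_tray_c between -0.018 and 0.018 m and z of red_tray_c in the frame of green_tray_c between 0.05 and 0.062 m and angle between the x axis of red_tray_c and the x axis of green_tray_c, either way round below 0.2 rad and angle between red_tray_c's own z axis and vertical below 0.1 rad and contact force between red_tray and green_tray above 0.2 N and linear speed of red_tray below 0.03 m/s and contact force between red_tray and the fingers below 0.1 N and x of red_tray_c in the frame of white_tray_c between -0.02 and 0.02 m and y of red_tray_c in the frame of white_tray_c between -0.02 and 0.02 m and angle between the x axis of red_tray_c and the x axis of white_tray_c, either way round below 0.25 rad), for 0.2 s.
At the end, for the whole second after the job is handed in: Green on white and red on green, each shifted 15-45 mm lengthwise (either way), at most 18 mm sideways, 0.2 rad off, level to 0.1 rad, at rest, let go; red within 20 mm of straight above white each way and 0.25 rad; white moved under 30 mm, blue under 20 mm (all of step 1 and all of step 2 and distance of white_tray_c from where it was at the start of the episode below 0.03 m and distance of blue_tray_c from where it was at the start of the episode below 0.02 m); the robot touches nothing.
It also fails if it takes over 64 s, if anything falls off the work surface, if the arm or the gripper's body presses on something with over 40 N, if the wrist force passes 120 N, or if a joint passes its speed limit or range.

## Working session

There is one attempt and no reset: what is moved stays moved. The work goes in short steps, each a Python script; the robot and the scene stay as the last script left them, time stands still between calls to the robot, and variables do not carry over. Pictures are saved under pics/ and viewed, at most 10 in all, crops included, and the job is handed in when it is done.

```bash
mkdir -p pics; ls
python3 - <<'E'
from station import ctrl
import cv2,numpy as np
ims=[]
for n in("top","side"):
    c=ctrl.capture(n); cv2.imwrite(f"pics/{n}0.png",c["color"][:,:,::-1]); print(n,c["K"],c["origin"],c["orientation"])
print(ctrl.tips_ahead, ctrl.sense()["tcp_rot"])
E
```

```text
pics
top [[446.38899786   0.         251.94038073]
 [  0.         446.38899786 189.0470348 ]
 [  0.           0.           1.        ]] [ 340.01017403   12.63714234 1089.11016719] [-2.17697346  2.19940003 -0.10557309]
side [[394.53585771   0.         248.04343139]
 [  0.         394.53585771 192.23034797]
 [  0.           0.           1.        ]] [-69.44651815 601.90284242 514.01804752] [-0.83567831  2.28468769 -1.32121317]
72.6 [-3.12000830e+00 -3.52169511e-01 -1.64665498e-05]
```

View pics/top0.png

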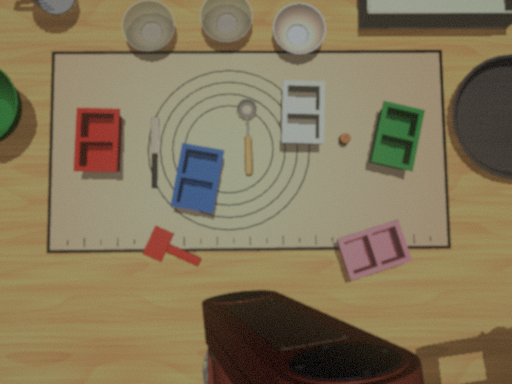

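View pics/side0.png

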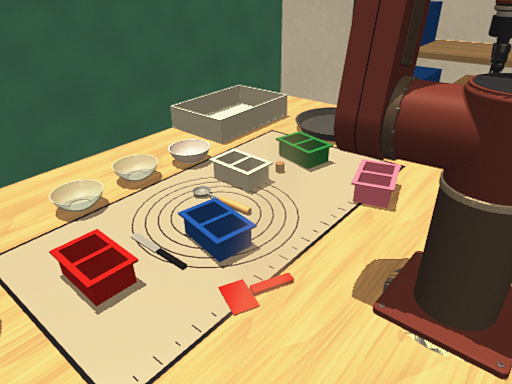

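The top view shows five trays: red (98,140), blue (198,179), white (303,113), green (397,136), and pink (374,250). The side view shows the same layout. Two things could be the green tray: the green one at (397,136), whose colour fits, and the pink one at (374,250), which the task excludes. There's also a green round bowl at (0,105), which isn't a tray. The red spatula at (170,245) isn't the red tray. Next I'll fit the poses and check one crop.

```bash
cat > h.py <<'E'
import cv2,numpy as np
from scipy.optimize import minimize
from scipy.spatial.transform import Rotation as R
from station import ctrl
def rect(x,y,a,L,W,z):
    c,s=np.cos(a),np.sin(a)
    return np.array([[x+c*u-s*v,y+s*u+c*v,z] for u,v in((L/2,W/2),(-L/2,W/2),(-L/2,-W/2),(L/2,-W/2))])
def proj(cam,P):
    Rm=R.from_rotvec(cam["orientation"]).as_matrix()
    p=((P-np.array(cam["origin"]))@Rm)@cam["K"].T
    return p[:,:2]/p[:,2:]
def unproj(cam,px,z):
    Rm=R.from_rotvec(cam["orientation"]).as_matrix(); o=np.array(cam["origin"])
    d=Rm@np.linalg.inv(cam["K"])@[px[0],px[1],1]
    return o+d*(z-o[2])/d[2]
def mask(cam,color):
    h,s,v=[q.astype(int) for q in cv2.split(cv2.cvtColor(cam["color"],cv2.COLOR_RGB2HSV))]
    if color=="white": m=(s<38)&(v>50)
    else:
        c={"red":0,"green":65,"blue":111}[color]
        m=(np.abs((h-c+90)%180-90)<14)&(s>130)&(v>25)
    return m.astype(np.uint8)*255
def fit(cam,color,px,z0=0):
    m=mask(cam,color); m=cv2.morphologyEx(m,cv2.MORPH_CLOSE,np.ones((5,5)))
    if color=="white": m=cv2.morphologyEx(m,cv2.MORPH_OPEN,np.ones((3,3)))
    n,lab,st,ce=cv2.connectedComponentsWithStats(m)
    k=1+np.argmin([np.hypot(*(ce[i]-px))+(1e4 if st[i,4]<400 else 0) for i in range(1,n)])
    t=np.zeros_like(m); cs,_=cv2.findContours((lab==k).astype(np.uint8),cv2.RETR_EXTERNAL,cv2.CHAIN_APPROX_NONE)
    cv2.drawContours(t,cs,-1,255,-1)
    t=cv2.GaussianBlur(t,(0,0),1.2).astype(float)/255
    def cost(q):
        x,y,a=q[0]*100,q[1]*100,q[2]
        r=np.zeros(t.shape,np.uint8)
        for lo in ((rect(x,y,a,150,100,z0+56),rect(x,y,a,150,100,z0+52)),(rect(x,y,a,134,84,z0+52),rect(x,y,a,134,84,z0))):
            hull=cv2.convexHull(proj(cam,np.vstack(lo)).astype(np.float32))
            cv2.fillConvexPoly(r,np.round((hull)*16).astype(int),255,cv2.LINE_AA,4)
        return np.abs(cv2.GaussianBlur(r,(0,0),1.2)/255.-t).sum()
    c0=unproj(cam,ce[k],z0+45)
    best=None
    for a in np.arange(0,np.pi,np.pi/8):
        s=minimize(cost,[c0[0]/100,c0[1]/100,a],method="Nelder-Mead",options=dict(initial_simplex=np.array([[c0[0]/100,c0[1]/100,a]]*4)+np.vstack([np.zeros(3),np.diag([.1,.1,.25])]),maxiter=150))
        if best is None or s.fun<best.fun: best=s
    x,y,a=best.x; a=(a+np.pi/2)%np.pi-np.pi/2
    return x*100,y*100,a,best.fun/t.sum()
E
python3 - <<'E'
from h import *
c=ctrl.capture("top")
for n,p in dict(red=(98,140),white=(303,113),green=(397,136),blue=(198,179)).items(): print(n,np.round(fit(c,n,p),3))
cr=c["color"][60:290,290:512,::-1]; cv2.imwrite("pics/crop1.png",cv2.resize(cr,None,fx=2.5,fy=2.5,interpolation=cv2.INTER_CUBIC))
E
```

```text
red [5.43495e+02 3.57188e+02 6.00000e-03 1.06000e-01]
white [ 6.06118e+02 -1.26707e+02 -3.60000e-02  2.10000e-02]
green [ 559.921 -334.472   -1.528    4.856]
blue [ 4.55475e+02  1.22158e+02 -2.13000e-01  6.28000e-01]
```

View pics/crop1.png

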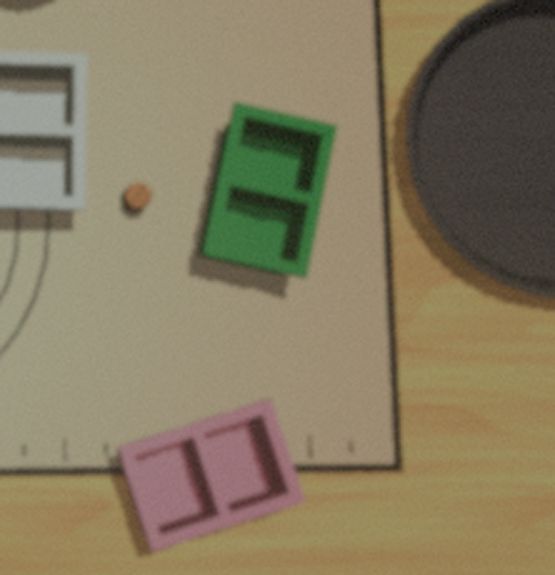

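The crop confirms it: the green two-compartment tray is at crop (270,190), and the pink decoy is separate at (210,475). The green and blue masks were too strict, so I'll print their HSV values and loosen them.

```bash
python3 - <<'E'
from h import *
c=ctrl.capture("top"); h=cv2.cvtColor(c["color"],cv2.COLOR_RGB2HSV)
print(h[106,400],h[140,380],h[136,396],h[170,195],h[208,190],h[140,100],h[167,100])
E
sed -i 's/"green":65/"green":66/; s/<14)&(s>130)/<18)\&(s>95)/' h.py
python3 - <<'E'
from h import *
c=ctrl.capture("top")
for n,p in dict(red=(98,140),green=(397,136),blue=(198,179)).items(): print(n,np.round(fit(c,n,p),3))
E
```

```text
[ 63 126 111] [ 61 125 102] [ 62 124 109] [108 129 134] [109 101 129] [  3 180 147] [  2 172 154]
red [ 5.41835e+02  3.57884e+02 -2.90000e-02  3.80000e-02]
green [ 5.47117e+02 -3.49161e+02 -2.78000e-01  1.42000e-01]
blue [ 4.51774e+02  1.21550e+02 -1.51000e-01  1.36000e-01]
```

```bash
cat >> h.py <<'E'
def ori(a,flip=0):
    return (R.from_euler("z",a+np.pi/2+flip*np.pi)*R.from_euler("x",np.pi)).as_rotvec()
def best(a,pos):
    c=[]
    for f in(0,1):
        q=ctrl.ik(pos,ori(a,f))
        if q is not None: c.append((abs(np.array(q)[5]),f))
    return ori(a,min(c)[1])
E
python3 - <<'E'
from h import *
o=best(-.25,[548,-348,350]); ctrl.move_pose([548,-348,350],o)
c=ctrl.capture("wrist"); cv2.imwrite("pics/w1.png",c["color"][:,:,::-1])
print(c["origin"], proj(c,np.array([[548,-348,45.]])), ctrl.sense()["qpos"],ctrl.sense()["time_s"])
px=proj(c,np.array([[548,-348,45.]]))[0]
print(fit(c,"green",px), fit(ctrl.capture("top"),"green",(397,136)))
cv2.imwrite("pics/w1.png",np.hstack([cv2.resize(c["color"][:,:,::-1],(400,300)),cv2.resize(cv2.cvtColor(mask(c,"green"),cv2.COLOR_GRAY2BGR),(400,300))]))
E
```

```text
[ 564.56551308 -281.88947739  419.63656263] [[249.42716461 157.07915461]] [-6.89115940e-01  2.53149939e-01  1.40222966e+00 -3.14044768e-04
  1.48648487e+00 -4.37059550e-01] 2.075
(np.float64(547.7186361670531), np.float64(-352.00977779241526), np.float64(-0.24228642648139953), np.float64(0.11217566431378684)) (np.float64(548.9469925501699), np.float64(-349.7817391989028), np.float64(-0.3000602896025073), np.float64(0.16566054864567764))
```

View pics/w1.png

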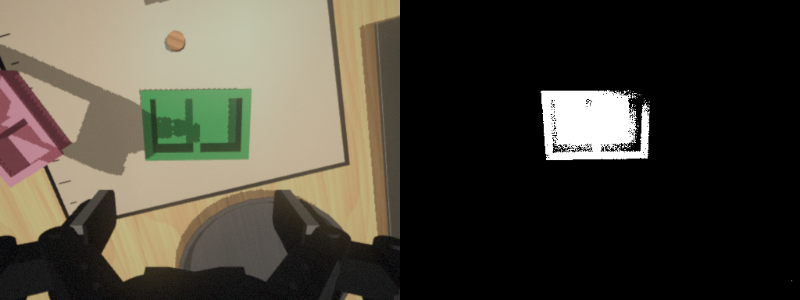

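The wrist image shows the green tray upright at about (195,124) in the half-scale view. The mask drops its top-right corner, so I'll use hulls with a lower saturation threshold.

```bash
python3 - <<'E'
s=open('h.py').read()
s=s.replace("(s>95)","(s>(95 if color=='red' else 65))").replace("cv2.drawContours(t,cs,-1,255,-1)","cv2.fillConvexPoly(t,cv2.convexHull(max(cs,key=len)),255)")
i=s.index("        for lo in"); j=s.index("        return np.abs")
s=s[:i]+"""        hull=cv2.convexHull(proj(cam,np.vstack([rect(x,y,a,150,100,z0+56),rect(x,y,a,134,84,z0)])).astype(np.float32))
        cv2.fillConvexPoly(r,np.round(hull*16).astype(int),255,cv2.LINE_AA,4)
"""+s[j:]
open('h.py','w').write(s)
E
python3 - <<'E'
from h import *
c=ctrl.capture("wrist");t=ctrl.capture("top")
print(np.round(fit(c,"green",(250,160)),3))
for n,p in dict(green=(397,136),red=(98,140),blue=(198,179)).items(): print(n,np.round(fit(t,n,p),3))
E
```

```text
[ 5.49223e+02 -3.50579e+02 -2.37000e-01  1.80000e-02]
green [ 5.46779e+02 -3.50387e+02 -2.75000e-01  1.10000e-01]
red [ 5.41660e+02  3.58029e+02 -2.40000e-02  2.40000e-02]
blue [ 4.50787e+02  1.22906e+02 -1.84000e-01  5.10000e-02]
```

```bash
cat >> h.py <<'E'
def look(x,y,a,col,z0=0,h=350):
    ctrl.move_pose([x,y,h],best(a,[x,y,h])); ctrl.sleep(.3)
    c=ctrl.capture("wrist"); f=fit(c,col,proj(c,np.array([[x,y,z0+45.]]))[0],z0); print(col,np.round(f,3)); return c,f
def pick(x,y,a):
    o=best(a,[x,y,200]); ctrl.move_pose([x,y,200],o); ctrl.grip(45,60)
    ctrl.move_straight([x,y,90],100); ctrl.sleep(.2)
    print("F",np.round(ctrl.sense()["contact_force"],1))
    ctrl.grip(0,60); s=ctrl.sense(); print("open",s["opening"],s["gripper_force"])
    ctrl.move_straight([x,y,110],40); ctrl.move_straight([x,y,280],150)
    s=ctrl.sense(); print(s["opening"],s["contact_force"],s["time_s"])
E
python3 - <<'E'
from h import *
look(606,-127,-.036,"white")
pick(549.2,-350.6,-.237)
c=ctrl.capture("side"); cv2.imwrite("pics/s2.png",c["color"][:,:,::-1])
E
```

```text
white [ 6.40905e+02 -4.85010e+01  1.53300e+00  4.98000e-01]
F [ 0.2 -0.5 -0.9]
open 9.509716483575957 58.735769391059875
9.284477949111283 [-0.7446571  -0.4291542  -1.65708859] 8.8167
```

View pics/s2.png

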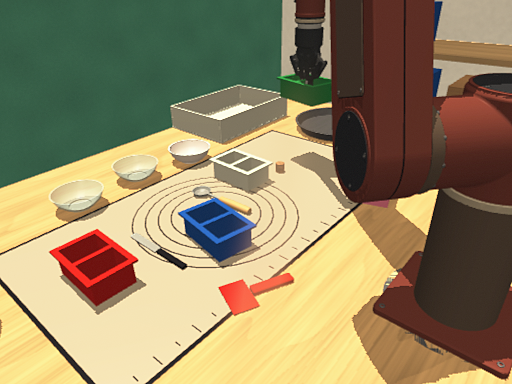

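The green tray is held; it shows at (305,88), level. For white I'll use the top fit (residual 0.02), because the wrist mask merged with other grey areas.

```bash
cat >> h.py <<'E'
def place(x,y,a,zt):
    o=best(a,[x,y,zt+110])
    ctrl.move_pose([x,y,zt+110],o); ctrl.move_straight([x,y,zt+8],100); ctrl.sleep(.3)
    f0=ctrl.sense()["contact_force"][2]; z=zt+8
    while z>zt-6:
        z-=1; ctrl.move_straight([x,y,z],20); ctrl.sleep(.05); f=ctrl.sense()["contact_force"][2]-f0
        if f>2.5: break
    print("z",z-zt,"f",f,ctrl.sense()["position"])
    ctrl.grip(40,20); ctrl.sleep(.3); ctrl.move_straight([x,y,zt+60],80); ctrl.move_straight([x,y,zt+160],200)
    print(ctrl.sense()["time_s"])
E
python3 - <<'E'
from h import *
a=-.036
place(606.1-30*np.cos(a),-126.7-30*np.sin(a),a,146)
c,f=look(470,-100,a,"green",56,h=420); 
cv2.imwrite("pics/w3.png",c["color"][:,:,::-1])
E
```

```text
z -1 f 8.482952347180586 [ 576.43492481 -125.73295111  146.25270401]
16.2083
green [ 5.75753e+02 -1.25680e+02 -3.60000e-02  1.80000e-02]
```

View pics/w3.png

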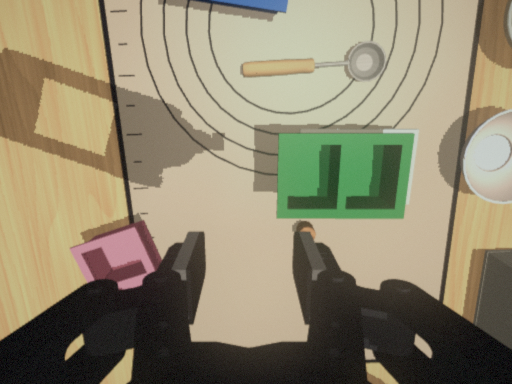

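Green rests in line on white, seen spanning (277–413, 132–218). The white rim is exposed at the right, with its corner near (418,130). I'll check that corner against the prediction, then look at red and pick it.

Run:
```python
from h import *
c=ctrl.capture("wrist"); print(proj(c,rect(606.1,-126.7,-.036,150,100,56)).round(1).tolist())
c,f=look(541.6,358,-.024,"red")
if f[3]<.06 and np.hypot(f[0]-541.6,f[1]-358)<8: pick(*f[:3])
```

```text
[[417.0, 128.0], [298.2, 128.0], [295.3, 203.2], [407.0, 203.3]]
red [ 5.44619e+02  3.58003e+02 -3.10000e-02  1.10000e-02]
F [0.7 0.2 0.8]
open 9.260008201872628 58.77645492553711
9.511984342869413 [ 0.1275183   0.08751818 -2.94320541] 24.0167
```

The white corner prediction of (417,128) agrees with the image, and red is held. Next I'll place red.

Run:
```python
from h import *
a=-.036
ctrl.move_straight([500,300,330],200)
place(606,-127,a,202)
c,f=look(470,-100,a,"red",112,h=450); 
cv2.imwrite("pics/w4.png",c["color"][:,:,::-1])
ctrl.move_pose([470,-300,450],best(a,[470,-300,450])); ctrl.sleep(.2)
cv2.imwrite("pics/s4.png",ctrl.capture("side")["color"][:,:,::-1]); print(np.round(fit(ctrl.capture("top"),"blue",(198,179)),3),ctrl.sense()["time_s"])
```

```text
z -1 f 7.15252925456074 [ 606.27127027 -127.07035395  202.22838446]
32.6583
red [ 6.13400e+02 -1.14366e+02  2.47000e-01  2.81000e-01]
[ 4.50508e+02  1.22031e+02 -1.78000e-01  5.10000e-02] 34.825
```

View pics/w4.png

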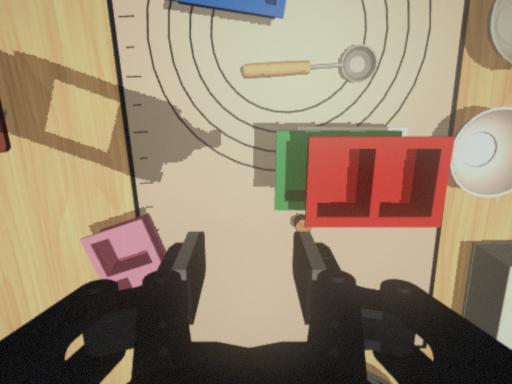

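View pics/s4.png

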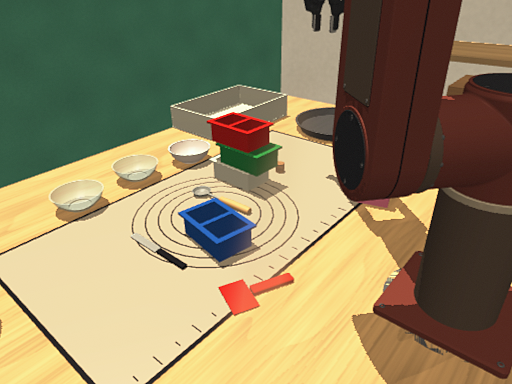

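The wrist view shows the red rim at corners (308,137), (453,136), (443,227) and (306,226), parallel to green and offset towards +x. The red fit there failed (residual 0.28), so it doesn't count as a measurement. In the side view the stack stands level: red at (240,130), green at (250,155), white at (243,172). Red was released at (606,-127), right over white, and blue hasn't moved.

```bash
python3 -c "
from station import ctrl
print(ctrl.finish_job())"
```

```text
the job is handed in; nothing more can be done
None
```

I handed the job in with green on white, shifted about 30 mm toward the robot, and red on green, straight above white; the last images show the stack level and blue unmoved. The hand-in returned no verdict, and red's final position rests on its release point plus those images, because its last camera fit failed.

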